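# Slide a reject blank out of a sprung sanding jig into the scrap crate

### The arm

A 6-joint arm with a two-finger parallel gripper is mounted at the origin on a cart in front of the work surface, level with it; the furniture and walls round the work are solid. World frame = base frame: x ahead of the robot, y to its left, z up, the work surface at z = 0. Lengths are in m, angles in rad, forces in N, time in s.
With the tool pointing down it reaches from about 0.35 to 0.875 m from the base axis. Payload 4.2 kg.
Tool frame: the origin (TCP) lies on the centre line of the jaws, within the pads' length; the fingertips stand 14 mm ahead of it and the grasp point (between the pads) lies 5 mm behind it; z points along the fingers, y is the line along which they close (so a half turn about z gives the same grasp; the last joint's range is limited). The gripper opens to 87 mm and grips with 3 to 60 N. Pads are 19 mm wide; open, the fingers measure 117 mm over their backs; the gripper's body (75 mm by 190 mm) begins 51 mm behind the grasp point.
Start: joints at [1.572, 0.385, 0.008, 0, -1.194, -0.259], TCP at [0.159, 0.604, 0.237] pointing down, gripper open.
Joint ranges: [-3.14, 3.14], [-1.21, 2.06], [-1.07, 1.41], [-3.16, 2.05], [-2.99, -0.16], [-3.1, 3.1]. Speed limits (rad/s): [2.79, 2.79, 3.14, 3.14, 3.14, 3.14].

### API

Orientations are given as [roll, pitch, yaw] about the fixed x, y, z axes, in that order (R = Rz(yaw) Ry(pitch) Rx(roll)).
In Python, from cell import robot, cams, job gives the robot as it stands.
- The arm moves only by the shell command python3 -m jog 'ROWS' [OPENING]. ROWS is a JSON object of lists of equal length, an entry for each row: "offset": the shift along the tool's x, y, z in m, a list of three; "angular": the turn, a rotation vector about the tool's x, y, z in degrees, a list of three. A call has 1 to 20 rows; each row is the pose to reach, as a shift and turn from the pose commanded when the call began, along the tool's axes at that moment; what a row does not reach only later rows make up. A row lasts 1/12 s, in which the tool goes at most 41.7 mm and 7.16 degrees, less where a joint would pass 70% of its speed; a pose out of reach is approached as far as the arm can. A call with a gripper value outside its range is refused whole. OPENING is the finger opening in m, from 0 to 0.087, set as the call begins (- or left out, the last holds). The fingers move at their own pace and stop on an object; the grip force is fixed at half the most. Time passes only in rows, so rows that repeat a pose let the fingers close. It gives the time, the measured TCP pose, the force, the opening and the grip force at its end, in the units of the state.
- robot.read_state(): the state, without advancing time (a new reading comes with each control period).
- cams.capture(name): name is "scene" or "top" or "wrist"; returns a dict with "frame" (400x640x3 uint8, blue, green, red), "camera_matrix" (3x3 intrinsics, pixels), "R" (3x3) and "t" (3): a world point X has camera coordinates R X + t. Camera axes: x right, y down, z forward; pixel columns grow to the right and rows downward; lengths in m; the calibration is good to about 2 mm. A picture is of the moment at which its call begins. There is no depth.
- job.sign_off(): hands the job in; it is judged then, once.
Trained networks look in a picture, given as the dict that the camera call returned (one of the last four; its "shot" number tells which), for a name from the list of things; names that differ only in an ending like _2 or _b are one class to them, and where a whole thing is asked for, a point or a joint stands for the part that bears it (a point fixed in the world has none). Each returns a list of dicts, best first, with "score" (0 to 1); they miss things now and then, are a little off and sometimes report something else, mostly with a low value. They report only what shows in the picture. A call takes as long as a camera call.
- cams.recognise(picture, name): "location" ([row, column] in pixels, amid what is visible of it).
- cams.silhouettes(picture, name): "pixels" (400x640 bool, what is visible of it) and "location" ([row, column] in pixels, amid what is visible of it).
The state is a dict: "time": time; "joints": joint angles; "joint_vel": joint speeds; "joint_efforts": joint torques, N m; "tcp_pos": TCP position; "tcp_rot": TCP orientation; "force": force on the tool from outside, world axes, zero at the start; "torque": the same for the moment, N m; "finger_gap": opening from 0.0 (shut) to 1.0 (fully open); "grip_force": force on a finger pad.
Only numpy, scipy, OpenCV 4.12 (cv2) and the standard library are available. Lean on these libraries where they do the work, as an engineer would, in place of code of your own. Each camera call takes 0.05 s, during which the arm holds its last target. There are 200 camera calls.

### The job

The black panel blank held in the sprung wooden sanding jig is a reject. With closed fingers press it down against the stiff spring until it dips beneath the jig's two steel stop noses and, keeping it pressed, slide it out through the open front; then push it off the edge so that it drops into the plywood crate below, clear of the jig. Press with feeling, about 17 N and never more than 22 N, do not lean on the jig or the crate (15 N at most), and do not disturb the sanding block, the glue bottle or the tub.

Things in the scene. Friction and masses are not known exactly. Their poses are not given: they have to be found in the camera images.
- blank: Black lacquered panel blank, 100 (x) x 150 (y) x 19 (z) mm, about 0.22 kg, flat on the jig's bed, x and y parallel to the jig's. Origin at the centre of its underside, z up. Only its top is free: it cannot be grasped. Fingers pressing about 35 mm behind its centre (jig +x) drag it out along jig -x by friction.
- jig: Fixed wooden sanding jig, 196 (x) x 182 (y) x 157 (z) mm. Origin on the table top below the middle of the blank's place, z up, -x towards its open front. Cheeks 14 mm thick, 154 mm apart and 154 mm high run along both y sides and go on as guide rails 139 mm high to x = -131 mm; a low rear stop (top at 137 mm) stands at x = +55 mm.
- bed_edge (a point): Middle of the bed's front edge at rest, jig x = -130, z = 125 mm: the blank tips off when its centre has passed it. The slick white plastic bed (x = -130 to +52, 146 wide, 10 thick) carries the blank and sinks straight down on stiff springs: 1 to 3 N start it, each further mm takes about 5 N, hard stop at 6 mm.
- crate: Fixed open plywood scrap crate, 210 (x) x 226 (y) x 62 (z) mm, walls and floor 8 mm, standing on the table before the jig with its near part under the overhanging bed edge. Origin at the centre of its underside, axes nearly parallel to the jig's.
- sanding_block: Bystander: loose cork sanding block, 56 x 86 x 27 mm, origin at the centre of its underside. Leave alone.
- glue_bottle: Bystander: loose upright white glue bottle with a red nozzle, 41 x 42 x 132 mm, origin at the centre of its underside. Leave alone.
- tub_bowl: Bystander: loose white tub, 117 mm across, 62 mm high, origin at the centre of its underside. Leave alone.
- noses (a point): Midway between the two steel stop noses (jig x = -52 to -60 mm, 120 mm apart), level with their undersides, 2.5 mm below the unpressed blank's top. 13 to 15 N of press lets the blank under: finer than the readings, so go by force. Let go after some 80 mm, its rear stays pinched under them until pushed from behind (about 10 N) to 110 mm.
- blank_middle (a point): Middle of the blank, 9.5 mm above the centre of its underside.

How it is judged:
On the way:
1. the blank, pressed down, has been slid forward under the stop noses (x of blank in the frame of jig below -0.02 m and z of blank in the frame of jig between 0.115 and 0.124 m and angle between blank's own z axis and vertical below 0.1 rad and contact force between the fingers and blank above 3 N), for 0.1 s.
At the end, for the whole second after the job is handed in: The blank rests inside the crate, either way up, flat or leaning: its middle within 95 mm (crate x) and 103 mm (crate y) of the crate's centre and lower than the rim (62 mm above the table); it does not touch the jig, and is at rest and released (x of blank_middle in the frame of crate between -0.095 and 0.095 m and y of blank_middle in the frame of crate between -0.103 and 0.103 m and height (world z) of blank_middle below 0.062 m and contact force between blank and jig below 0.2 N and linear speed of blank below 0.02 m/s).
It fails at once if the fingers press or push the blank with more than 22 N (contact force between the fingers and blank above 22 N).
It fails at once if the robot bears on the jig or the crate with more than 15 N (contact force between any of the arm, the fingers and jig above 15 N or contact force between any of the arm, the fingers and crate above 15 N).
It fails at once if a bystander (sanding block, glue bottle, tub) is moved by more than 15 mm (distance of any of sanding_block, glue_bottle, tub_bowl from where it was at the start of the episode above 0.015 m).
It also fails if it takes over 54 s, if anything falls off the work surface, if the arm or the gripper's body presses on something with over 40 N, if the wrist force passes 120 N, or if a joint passes its speed limit or range.

## Working session

There is one attempt and no reset: what is moved stays moved. The work goes in short steps, Python scripts to look and compute and a shell command to move; the robot and the scene stay as the last step left them, time stands still between calls to the robot, and variables do not carry over. Pictures are saved under pics/ and viewed, at most 10 in all, crops included, and the job is handed in when it is done.

```bash
ls; mkdir -p pics; cat > h.py <<'E'
import numpy as np, cv2
from cell import robot, cams, job
def ray(p,rc,z):
    K,R,t=map(np.array,(p["camera_matrix"],p["R"],p["t"]))
    d=R.T@np.linalg.solve(K,[rc[1],rc[0],1]); c=-R.T@t
    return c+d*(z-c[2])/d[2]
def proj(p,X):
    q=np.array(p["R"])@X+np.array(p["t"]); u=np.array(p["camera_matrix"])@q; return u[:2]/u[2]
E
python3 - <<'E'
from h import *
s=robot.read_state(); print({k:np.round(s[k],3) for k in("time","tcp_pos","tcp_rot","force","finger_gap")})
H=dict(blank=.144,jig=.14,crate=.03,sanding_block=.027,glue_bottle=.066,tub_bowl=.04)
for c in("top","scene"):
    p=cams.capture(c); cv2.imwrite(f"pics/{c}1.png",p["frame"])
    print(c,"cam",np.round(-np.array(p["R"]).T@p["t"],3))
    for n,z in H.items():
        for r in cams.silhouettes(p,n)[:2]:
            m=r["pixels"].astype(np.uint8); cs=max(cv2.findContours(m,0,1)[0],key=cv2.contourArea)
            b=cv2.boxPoints(cv2.minAreaRect(cs))
            print(n,round(r["score"],2),np.round(r["location"]),np.round(ray(p,r["location"],z),3),[np.round(ray(p,q[::-1],z)[:2],3).tolist() for q in b], b.round().tolist())
E
```

```text
pics
{'time': np.float64(0.0), 'tcp_pos': array([0.159, 0.604, 0.235]), 'tcp_rot': array([ 3.139, -0.   , -0.258]), 'force': array([-0.051,  0.576, -0.306]), 'finger_gap': np.float64(0.999)}
top cam [ 0.446 -0.103  1.85 ]
blank 0.71 [188. 279.] [0.58  0.049 0.144] [[0.636, 0.13], [0.677, 0.037], [0.539, -0.024], [0.498, 0.069]] [[256.0, 172.0], [283.0, 161.0], [299.0, 200.0], [273.0, 211.0]]
jig 0.7 [183. 299.] [ 0.6   -0.023  0.14 ] [[0.646, 0.149], [0.726, -0.033], [0.549, -0.109], [0.471, 0.072]] [[251.0, 169.0], [303.0, 148.0], [324.0, 198.0], [272.0, 219.0]]
crate 0.58 [166. 335.] [ 0.676 -0.151  0.03 ] [[0.733, 0.006], [0.829, -0.194], [0.615, -0.294], [0.52, -0.095]] [[294.0, 150.0], [347.0, 126.0], [373.0, 183.0], [319.0, 207.0]]
sanding_block 0.88 [247. 231.] [0.364 0.234 0.027] [[0.345, 0.288], [0.401, 0.284], [0.394, 0.196], [0.338, 0.201]] [[216.0, 252.0], [218.0, 237.0], [241.0, 239.0], [239.0, 254.0]]
sanding_block 0.32 [183. 282.] [0.607 0.049 0.027] [[0.649, 0.144], [0.691, 0.046], [0.544, -0.019], [0.501, 0.079]] [[257.0, 172.0], [283.0, 161.0], [299.0, 200.0], [273.
[... 1295 characters left out ...]
3 [222. 208.] [0.369 0.246 0.027] [[0.349, 0.285], [0.442, 0.323], [0.373, 0.174], [0.291, 0.147]] [[195.0, 222.0], [205.0, 209.0], [225.0, 225.0], [215.0, 237.0]]
glue_bottle 0.48 [192. 247.] [0.565 0.217 0.066] [[0.482, 0.162], [0.753, 0.359], [0.772, 0.314], [0.498, 0.126]] [[246.0, 203.0], [246.0, 172.0], [257.0, 172.0], [257.0, 203.0]]
tub_bowl 0.94 [242. 428.] [ 0.517 -0.475  0.04 ] [[0.601, -0.39], [0.653, -0.505], [0.456, -0.538], [0.411, -0.44]] [[407.0, 225.0], [446.0, 225.0], [446.0, 257.0], [407.0, 257.0]]
tub_bowl 0.68 [190. 289.] [0.699 0.114 0.04 ] [[0.917, 0.371], [1.025, 0.118], [0.494, -0.138], [0.415, 0.039]] [[265.0, 166.0], [323.0, 166.0], [323.0, 224.0], [265.0, 224.0]]
```

```bash
python3 -c "
import cv2
a=cv2.imread('pics/top1.png')[110:260,205:455];b=cv2.imread('pics/scene1.png')[150:270,190:450]
b=cv2.resize(b,(780,360));cv2.imwrite('pics/a.png',cv2.resize(a,(800,480),interpolation=2));cv2.imwrite('pics/b.png',b)"
```

```text
(no output)
```

View pics/a.png

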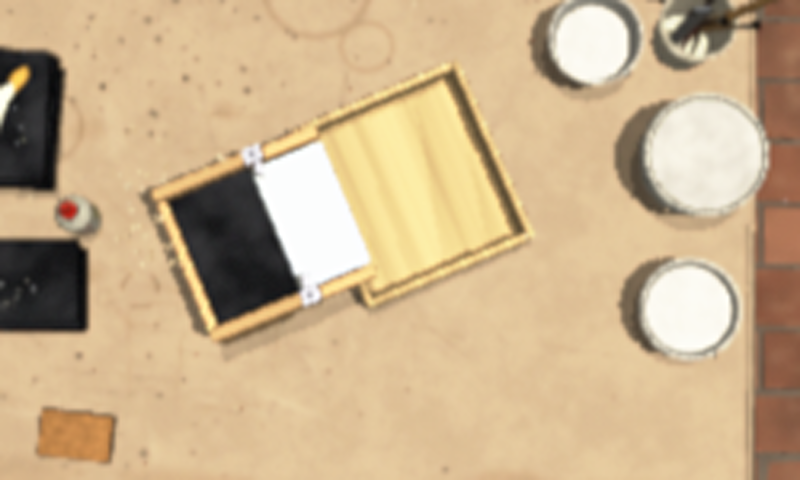

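View pics/b.png

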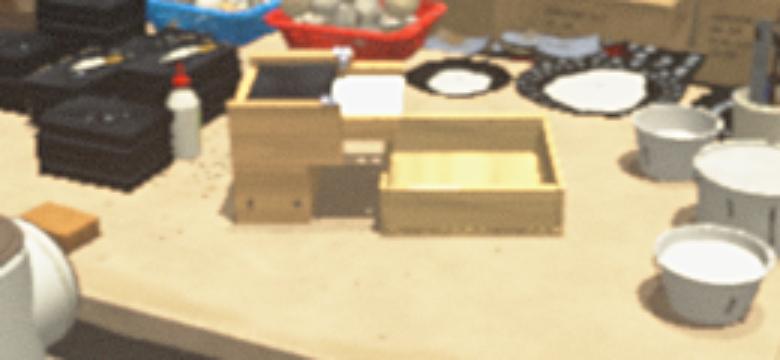

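```bash
python3 -m jog '{"offset":[[0,0,-0.02],[0.02,0.015,-0.04],[0.05,0.038,-0.06],[0.53,0.40,-0.04],[0.53,0.40,-0.04],[0.53,0.40,-0.04],[0.53,0.40,-0.04],[0.53,0.40,-0.04],[0.53,0.40,-0.04],[0.53,0.40,-0.04],[0.53,0.40,-0.04],[0.53,0.40,-0.04],[0.53,0.40,-0.04],[0.53,0.40,-0.04],[0.53,0.40,-0.04],[0.53,0.40,-0.04],[0.53,0.40,-0.04],[0.53,0.40,-0.04],[0.53,0.40,-0.04],[0.53,0.40,-0.04]],"angular":[[0,0,0],[0,0,0],[0,0,0],[0,0,51.4],[0,0,51.4],[0,0,51.4],[0,0,51.4],[0,0,51.4],[0,0,51.4],[0,0,51.4],[0,0,51.4],[0,0,51.4],[0,0,51.4],[0,0,51.4],[0,0,51.4],[0,0,51.4],[0,0,51.4],[0,0,51.4],[0,0,51.4],[0,0,51.4]]}' 0
python3 - <<'E'
from h import *
p=cams.capture("wrist"); cv2.imwrite("pics/w1.png",p["frame"])
s=robot.read_state(); print({k:np.round(s[k],3) for k in("time","joints","tcp_pos","tcp_rot","force","finger_gap")})
for r in cams.silhouettes(p,"blank")[:2]:
    m=r["pixels"].astype(np.uint8); cs=max(cv2.findContours(m,0,1)[0],key=cv2.contourArea)
    b=cv2.boxPoints(cv2.minAreaRect(cs))
    print(r["score"],[np.round(ray(p,q[::-1],.144)[:2],4).tolist() for q in b],b.round().tolist())
E
```

```text
time: 2.37
tcp_pos: [0.5701, 0.0814, 0.276]
tcp_rot: [3.141, 0.0, -1.157]
force: [-0.0, 0.7, -0.2]
finger_gap: 0.003
grip_force: 0.0
{'time': np.float64(2.417), 'joints': array([ 0.425,  0.275, -0.051, -0.   , -1.245, -0.01 ]), 'tcp_pos': array([0.57 , 0.082, 0.276]), 'tcp_rot': array([ 3.141,  0.   , -1.156]), 'force': array([ 0.054, -0.045,  0.465]), 'finger_gap': np.float64(0.007)}
0.55 [[0.6741, 0.0364], [0.5397, -0.0237], [0.4917, 0.0648], [0.6407, 0.1316]] [[218.0, 95.0], [402.0, 94.0], [403.0, 213.0], [219.0, 214.0]]
```

View pics/w1.png

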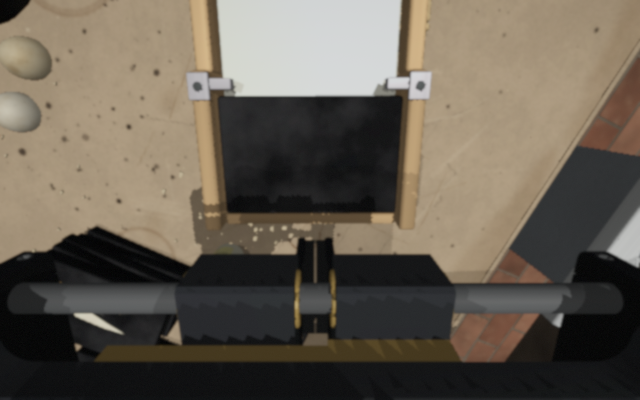

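```bash
python3 -m jog '{"offset":[[-0.0015,-0.004,0.03],[-0.0015,-0.004,0.06],[-0.0015,-0.004,0.09],[-0.0015,-0.004,0.105],[-0.0015,-0.004,0.112],[-0.0015,-0.004,0.112],[-0.0015,-0.004,0.112]],"angular":[[0,0,0],[0,0,0],[0,0,0],[0,0,0],[0,0,0],[0,0,0],[0,0,0]]}'
python3 - <<'E'
from h import *
s=robot.read_state(); print({k:np.round(s[k],4) for k in("tcp_pos","tcp_rot","force")})
p=cams.capture("wrist")
for r in cams.silhouettes(p,"blank")[:1]:
    m=r["pixels"].astype(np.uint8); cs=max(cv2.findContours(m,0,1)[0],key=cv2.contourArea)
    b=cv2.boxPoints(cv2.minAreaRect(cs)); print(r["score"],b.round().tolist(),[np.round(ray(p,q[::-1],.144)[:2],4).tolist() for q in b])
E
python3 -m jog '{"offset":[[0,0,0.001],[0,0,0.002],[0,0,0.003],[0,0,0.004],[0,0,0.004],[0,0,0.004]],"angular":[[0,0,0],[0,0,0],[0,0,0],[0,0,0],[0,0,0],[0,0,0]]}'
```

```text
time: 3.05
tcp_pos: [0.5733, 0.0864, 0.1657]
tcp_rot: [-3.14, -0.001, -1.153]
force: [-0.3, -0.5, 0.6]
finger_gap: 0.006
grip_force: 0.0
{'tcp_pos': array([0.5733, 0.0864, 0.1657]), 'tcp_rot': array([-3.1398e+00, -6.0000e-04, -1.1531e+00]), 'force': array([-0.2602, -0.4935,  0.6097])}
0.56 [[165.0, 85.0], [470.0, 85.0], [470.0, 269.0], [165.0, 269.0]] [[0.6742, 0.0365], [0.5398, -0.0232], [0.4876, 0.0616], [0.6458, 0.1321]]
time: 3.65
tcp_pos: [0.5729, 0.0853, 0.1605]
tcp_rot: [3.141, -0.0, -1.155]
force: [-0.2, -0.4, 0.2]
finger_gap: 0.006
grip_force: 0.0
```

```bash
python3 -m jog '{"offset":[[0,0,0.0005],[0,0,0.001],[0,0,0.0015],[0,0,0.002],[0,0,0.002],[0,0,0.002]],"angular":[[0,0,0],[0,0,0],[0,0,0],[0,0,0],[0,0,0],[0,0,0]]}'
```

```text
time: 4.15
tcp_pos: [0.5729, 0.0854, 0.1585]
tcp_rot: [-3.142, -0.0, -1.155]
force: [0.3, -0.7, -0.2]
finger_gap: 0.005
grip_force: 0.0
```

```bash
python3 -m jog '{"offset":[[0,0,0.0005],[0,0,0.001],[0,0,0.001],[0,0,0.001]],"angular":[[0,0,0],[0,0,0],[0,0,0],[0,0,0]]}'
```

```text
time: 4.48
tcp_pos: [0.5729, 0.0854, 0.158]
tcp_rot: [-3.141, -0.0, -1.155]
force: [-1.7, 1.1, 3.6]
finger_gap: 0.002
grip_force: 1.8
```

```bash
python3 -m jog '{"offset":[[0,0,0.0005],[0,0,0.001],[0,0,0.0015],[0,0,0.0015],[0,0,0.0015]],"angular":[[0,0,0],[0,0,0],[0,0,0],[0,0,0],[0,0,0]]}'
```

```text
time: 4.9
tcp_pos: [0.5729, 0.0854, 0.1572]
tcp_rot: [-3.141, -0.0, -1.155]
force: [-4.0, 0.9, 8.1]
finger_gap: 0.008
grip_force: 3.8
```

```bash
python3 -m jog '{"offset":[[0,0,0.0005],[0,0,0.001],[0,0,0.0015],[0,0,0.002],[0,0,0.002],[0,0,0.002]],"angular":[[0,0,0],[0,0,0],[0,0,0],[0,0,0],[0,0,0],[0,0,0]]}'
```

```text
time: 5.4
tcp_pos: [0.5733, 0.0855, 0.1563]
tcp_rot: [-3.14, -0.001, -1.154]
force: [-4.2, -0.1, 12.0]
finger_gap: 0.001
grip_force: 5.9
```

```bash
python3 -m jog '{"offset":[[0,0,0.0005],[0,0,0.001],[0,0,0.0015],[0,0,0.002],[0,0,0.002],[0,0,0.002]],"angular":[[0,0,0],[0,0,0],[0,0,0],[0,0,0],[0,0,0],[0,0,0]]}'
```

```text
time: 5.9
tcp_pos: [0.5736, 0.0855, 0.1554]
tcp_rot: [-3.139, -0.001, -1.154]
force: [-5.3, 0.8, 16.8]
finger_gap: 0.006
grip_force: 8.0
```

```bash
python3 -m jog '{"offset":[[0.001,0.0005,0],[0.003,0.001,0],[0.005,0.001,0],[0.007,0.001,0],[0.009,0.001,0],[0.010,0.001,0]],"angular":[[0,0,0],[0,0,0],[0,0,0],[0,0,0],[0,0,0],[0,0,0]]}'
```

```text
time: 6.4
tcp_pos: [0.579, 0.0775, 0.1559]
tcp_rot: [-3.132, -0.001, -1.153]
force: [-3.5, 4.3, 14.2]
finger_gap: 0.006
grip_force: 7.0
```

```bash
python3 -m jog '{"offset":[[0.0,0,0.0005],[0.0,0,0.001],[0,0,0.0012],[0,0,0.0012]],"angular":[[0,0,0],[0,0,0],[0,0,0],[0,0,0]]}'
cat >> h.py <<'E'
O=np.array([.587,.053]);D=np.array([.407,-.914])
def look(name=None):
    p=cams.capture("wrist")
    if name: cv2.imwrite(f"pics/{name}.png",p["frame"])
    s=robot.read_state(); print("tcp fwd",round(float((s["tcp_pos"][:2]-O)@D),4),s["force"].round(1))
    for r in cams.silhouettes(p,"blank")[:1]:
        m=r["pixels"].astype(np.uint8); x,y,w,h=cv2.boundingRect(m)
        q=(ray(p,(y,x+w/2),.142)[:2]-O)@D
        print("score",round(r["score"],2),(x,y,w,h),"front edge fwd",round(float(q),4),"-> centre",round(float(q)-.05,4))
E
python3 -c "
from h import *
look('w2')"
```

```text
time: 6.73
tcp_pos: [0.579, 0.0775, 0.1553]
tcp_rot: [-3.132, -0.001, -1.153]
force: [-2.1, 4.1, 16.3]
finger_gap: 0.007
grip_force: 8.3
tcp fwd -0.0256 [-4.   2.6 17.4]
score 0.9 (159, 87, 318, 192) front edge fwd 0.0598 -> centre 0.0098
```

View pics/w2.png

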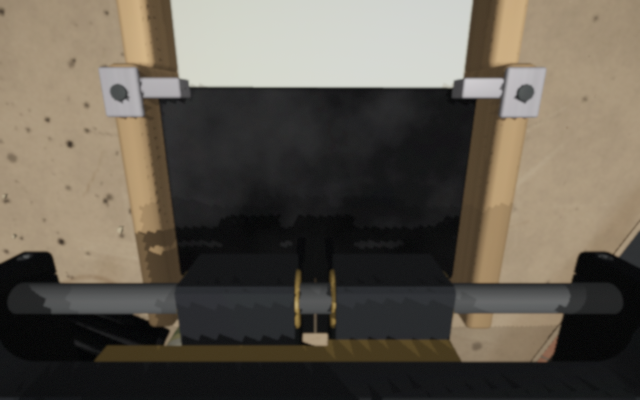

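```bash
python3 -m jog '{"offset":[[0.002,0,0],[0.004,0,0],[0.006,0,0.0],[0.008,0,0.0],[0.010,0,0],[0.012,0,0.0],[0.014,0,0],[0.015,0,0]],"angular":[[0,0,0],[0,0,0],[0,0,0],[0,0,0],[0,0,0],[0,0,0],[0,0,0],[0,0,0]]}'
python3 -c "
from h import *
look()"
```

```text
time: 7.5
tcp_pos: [0.585, 0.064, 0.1553]
tcp_rot: [-3.132, -0.001, -1.153]
force: [-4.0, 6.0, 17.1]
finger_gap: 0.006
grip_force: 8.3
tcp fwd -0.0108 [-3.7  4.9 16.8]
score 0.94 (158, 86, 319, 192) front edge fwd 0.075 -> centre 0.025
```

```bash
python3 -m jog '{"offset":[[0.0025,0,0],[0.005,0,0],[0.0075,0,0.0],[0.010,0,0.0],[0.0125,0,0],[0.015,0,0.0],[0.0175,0,0],[0.02,0,0],[0.02,0,0]],"angular":[[0,0,0],[0,0,0],[0,0,0],[0,0,0],[0,0,0],[0,0,0],[0,0,0],[0,0,0],[0,0,0]]}'
python3 -c "
from h import *
look()"
```

```text
time: 8.35
tcp_pos: [0.5933, 0.0453, 0.1554]
tcp_rot: [-3.132, -0.002, -1.153]
force: [-3.1, 4.1, 16.7]
finger_gap: 0.002
grip_force: 8.0
tcp fwd 0.0096 [-2.8  3.8 15.8]
score 0.6 (157, 86, 320, 192) front edge fwd 0.0955 -> centre 0.0455
```

```bash
python3 -m jog '{"offset":[[0.0025,0,0.0001],[0.005,0,0.0002],[0.0075,0,0.0003],[0.010,0,0.0003],[0.0125,0,0.0003],[0.015,0,0.0003],[0.0175,0,0.0003],[0.02,0,0.0003],[0.0225,0,0.0003],[0.025,0,0.0003],[0.025,0,0.0003]],"angular":[[0,0,0],[0,0,0],[0,0,0],[0,0,0],[0,0,0],[0,0,0],[0,0,0],[0,0,0],[0,0,0],[0,0,0],[0,0,0]]}'
python3 -c "
from h import *
look()"
```

```text
time: 9.37
tcp_pos: [0.6035, 0.0223, 0.1553]
tcp_rot: [-3.132, -0.002, -1.153]
force: [-2.5, 4.5, 17.4]
finger_gap: 0.003
grip_force: 8.2
tcp fwd 0.0348 [-3.2  4.4 16.9]
score 0.97 (157, 87, 319, 191) front edge fwd 0.1202 -> centre 0.0702
```

```bash
python3 -m jog '{"offset":[[0.0025,0,0],[0.005,0,0],[0.0075,0,0],[0.010,0,0],[0.0125,0,0],[0.015,0,0],[0.0175,0,0],[0.02,0,0],[0.0225,0,0],[0.025,0,0],[0.025,0,0]],"angular":[[0,0,0],[0,0,0],[0,0,0],[0,0,0],[0,0,0],[0,0,0],[0,0,0],[0,0,0],[0,0,0],[0,0,0],[0,0,0]]}'
python3 -c "
from h import *
look()"
```

```text
time: 10.38
tcp_pos: [0.6137, -0.0007, 0.1553]
tcp_rot: [-3.132, -0.003, -1.153]
force: [-3.1, 4.1, 16.3]
finger_gap: 0.002
grip_force: 8.1
tcp fwd 0.06 [-2.8  4.1 15.7]
score 0.92 (157, 86, 318, 171) front edge fwd 0.1459 -> centre 0.0959
```

```bash
python3 -m jog '{"offset":[[0.0025,0,0.0001],[0.005,0,0.0002],[0.0075,0,0.0003],[0.010,0,0.0003],[0.0125,0,0.0003],[0.015,0,0.0003],[0.0175,0,0.0003],[0.02,0,0.0003],[0.0225,0,0.0003],[0.025,0,0.0003],[0.025,0,0.0003]],"angular":[[0,0,0],[0,0,0],[0,0,0],[0,0,0],[0,0,0],[0,0,0],[0,0,0],[0,0,0],[0,0,0],[0,0,0],[0,0,0]]}'
python3 -c "
from h import *
look()"
```

```text
time: 11.4
tcp_pos: [0.6239, -0.0237, 0.1552]
tcp_rot: [-3.132, -0.003, -1.153]
force: [-2.2, 4.0, 16.0]
finger_gap: 0.004
grip_force: 8.3
tcp fwd 0.0851 [-2.   3.6 16.3]
score 0.79 (157, 86, 320, 192) front edge fwd 0.171 -> centre 0.121
```

```bash
python3 -m jog '{"offset":[[0.0025,0,0],[0.005,0,0],[0.008,0,0],[0.011,0,0],[0.014,0,0],[0.017,0,0],[0.021,0,0],[0.025,0,0],[0.027,0,-0.03],[0.027,0,-0.06],[0.027,0,-0.09],[0.027,0,-0.09],[0.027,0,-0.09]],"angular":[[0,0,0],[0,0,0],[0,0,0],[0,0,0],[0,0,0],[0,0,0],[0,0,0],[0,0,0],[0,0,0],[0,0,0],[0,0,0],[0,0,0],[0,0,0]]}'
python3 -c "
from h import *
look('w3')"
```

```text
time: 12.58
tcp_pos: [0.6323, -0.0493, 0.242]
tcp_rot: [-3.137, -0.001, -1.155]
force: [0.0, 0.4, -1.2]
finger_gap: 0.006
grip_force: 0.0
tcp fwd 0.1115 [-0.1 -1.1 -0.4]
score 0.83 (242, 26, 152, 105) front edge fwd 0.2392 -> centre 0.1892
```

View pics/w3.png

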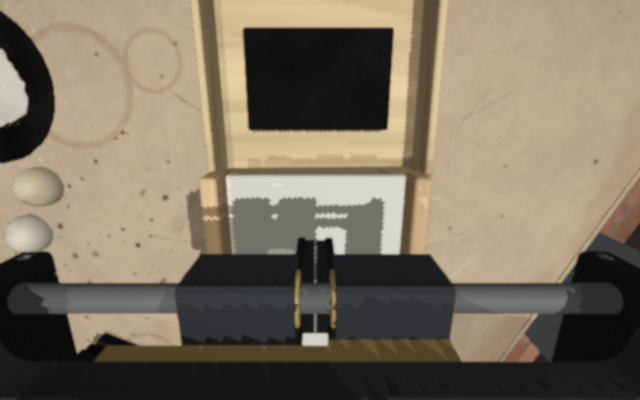

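The wrist picture shows the blank lying flat in the crate (cols 243–393, rows 28–130), clear of the bed edge at row ~172.

```bash
python3 -m jog '{"offset":[[0,0,-0.02],[0,0,-0.03],[0,0,-0.03],[0,0,-0.03],[0,0,-0.03],[0,0,-0.03]],"angular":[[0,0,0],[0,0,0],[0,0,0],[0,0,0],[0,0,0],[0,0,0]]}'
python3 - <<'E'
from h import *
p=cams.capture("top")
for n,z in (("blank",.027),("crate",.03)):
    r=cams.silhouettes(p,n)[0]; print(n,r["score"],ray(p,r["location"],z).round(3))
print(job.sign_off())
E
```

```text
time: 13.18
tcp_pos: [0.6308, -0.0494, 0.2689]
tcp_rot: [3.14, 0.001, -1.155]
force: [0.0, 0.5, 0.0]
finger_gap: 0.006
grip_force: 0.0
blank 0.61 [ 0.665 -0.144  0.027]
crate 0.92 [ 0.687 -0.202  0.03 ]
the job is handed in; nothing more can be done
None
```

The blank was slid out under the stop noses at about 17 N and dropped into the crate, where it lies flat and clear of the jig; I handed the job in at about 13 s, and no verdict came back.

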